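Fit the sample carrier on the rotary tester

TASK

Take the blue sample carrier plate off the rubber mat and lower it gently over the tester's spindle so that the brass drive pin also enters its hole, feeling for the pin rather than forcing the plate down. Leave the plate lying fully home, flat on the turntable, let go of it, and do not disturb the level, cup, weight or bottle standing around.

Things in the scene. Friction and masses are not known exactly. Their poses are not given: they have to be found in the camera images.
- carrier_center (a point): Sample carrier, loose, 0.27-0.43 kg: blue plate 120 (x) x 96 (y) x 8 mm with a square aluminium hub 36 x 36 mm, 34 mm high, on its middle (faces along x and y; grip it by either pair). Point on the bore's axis, z up, 25 mm above the plate's underside, 17 mm below the hub's top. A 17.5 mm round bore runs through plate and hub. Starts flat on the mat.
- pin_hole (a point): The carrier's pin hole: round, 9.5 mm, right through the plate, 46 mm from the bore's axis on the carrier's +x side; a yellow dash on the plate's edge marks that side. Point at the hole's lower mouth, level with the plate's underside.
- spindle_foot (a point): Middle of the fixed tester's flat round aluminium turntable (144 mm across, top 45 mm above the bench), on the spindle's axis, z up. The steel spindle, 16 mm thick, rises 48 mm from it, its last 10 mm tapering to a 7 mm nose. With the carrier home, carrier_center is 25 mm above this point. Spindle and turntable do not turn.
- slot_mid (a point): Middle of the black arc slot in the turntable's top, 46 mm from the spindle's axis. The brass pin (8 mm thick, 12 mm tall, tip barely bevelled) is clamped firmly at an unmeasured place in it, up to 0.38 rad (22 degrees, 17 mm) about the spindle to either side of this point: feel or look for it. A carrier resting on the pin sits 12 mm above home; at home the pin stands 4 mm proud of the plate.
- tester: The whole rotary tester (grey foot 156 mm across, turntable, spindle, pin), fixed; origin at the middle of its underside, z up. A yellow mark on the turntable's rim shows its +x, the direction of slot_mid from the spindle.
- mat: Black rubber mat, fixed, 150 x 150 x 4 mm, origin at the middle of its underside on the bench. The carrier starts on it.
- level: Spirit level, loose, aluminium bar 200 mm long (its x), 22 mm thick, 45 mm high, standing on edge; origin at the middle of its underside. Leave alone.
- cup: Brass sample cup, loose, 56 mm across, 40 mm high; origin at the middle of its underside. Leave alone.
- weight: Steel test weight, loose, 36 mm across, 46 mm high; origin at the middle of its underside. Leave alone.
- bottle: White plastic bottle with blue cap, loose, 60 mm across, 130 mm high; origin at the middle of its underside. Leave alone.
- carrier: The sample carrier again; origin on its bore's axis at the plate's underside.
Mind the look-alikes: they are no part of the job. Several things have the shape of the tester; the one meant has the colours described above.

How it is judged:
On the way, in this order (a step that is already met when the one before it is completed fails the run):
1. the carrier is lifted clear of the mat (height (world z) of carrier_center above 0.06 m and horizontal distance between carrier_center and spindle_foot above 0.05 m), for 0.1 s.
2. the carrier is threaded on the spindle, not yet home (horizontal distance between carrier_center and spindle_foot below 0.004 m and z of carrier_center in the frame of spindle_foot between 0.03 and 0.06 m), for 0.1 s.
At the end, for the whole second after the job is handed in: The carrier lies at rest on the turntable, spindle through its bore and pin in its hole: within 3 mm of the spindle's axis, its underside within 2 mm of the turntable's top, tilted by less than 2 degrees, and released (horizontal distance between carrier_center and spindle_foot below 0.003 m and z of carrier_center in the frame of spindle_foot between 0.022 and 0.027 m and angle between carrier_center's own z axis and vertical below 0.035 rad and linear speed of carrier below 0.01 m/s); the robot touches nothing.
It fails at once if the carrier is forced or dropped on the tester (more than 70 N between them) (contact force between carrier and tester above 70 N).
It fails at once if the level, cup, weight or bottle is shifted by more than 20 mm (distance of any of level, cup, weight, bottle from where it was at the start of the episode above 0.02 m).
It also fails if it takes over 72 s, if anything falls off the work surface, if the arm or the gripper's body presses on something with over 40 N, if the wrist force passes 120 N, or if a joint passes its speed limit or range.

ROBOT

A 7-joint arm with a two-finger parallel gripper is mounted at the origin on the work surface. World frame = base frame: x ahead of the robot, y to its left, z up, the work surface at z = 0. Lengths are in m, angles in rad, forces in N, time in s.
With the tool pointing down it reaches from about 0.375 to 0.925 m from the base axis. Payload 3.1 kg.
Tool frame: the origin (TCP) lies at the very end of the fingers, on their centre line; the grasp point (between the pads) lies behind it (ctrl.hold_point_z is the z of the grasp point in the tool frame, in m); z points along the fingers, y is the line along which they close (so a half turn about z gives the same grasp; the last joint's range is limited). The gripper opens to 85 mm and grips with 20 to 120 N. Pads are 22 mm wide; open, the fingers measure 114 mm over their backs; the gripper's body (76 mm by 85 mm) begins 54 mm behind the grasp point. The pads swing forward as they close: fully open they stand 13 mm farther back than shut.
Start: joints at [1.19, 0.383, 0.044, 1.598, -0.018, 1.161, -0.05], TCP at [0.181, -0.624, 0.231] pointing down, gripper open.
Joint ranges: [-2.61, 2.61], [-0.41, 2.15], [-1.48, 1.57], [0, 2.5], [-1.57, 4.71], [0.05, 1.97], [-2.85, 2.85]. Speed limits (rad/s): [2.79, 2.79, 3.14, 3.14, 3.14, 3.14, 3.14].

INTERFACE

Orientations are given as a unit quaternion [w, x, y, z].
In Python, from rig import ctrl, eyes gives the robot as it stands.
- The arm moves only by the shell command python3 -m inch 'ROWS'. ROWS is JSON, a list of rows, each a list of 3 entries, a list of its own where there are three numbers: the turn, a rotation vector about the tool's x, y, z scaled (see below), then the shift along the tool's x, y, z scaled (see below), then the gripper command: -1 is fully open, 1 is shut, values between are in proportion. In form: [[[rx, ry, rz], [dx, dy, dz], grip], ...]. A call has 1 to 10 rows; each row is the pose to reach, as a shift and turn from the pose commanded when the call began, along the tool's axes at that moment; what a row does not reach only later rows make up. The controller multiplies each number of a shift by 0.5 m and each number of a turn by 90 degrees. A row lasts 1/12 s, in which the tool goes at most 41.7 mm and 7.16 degrees, less where a joint would pass 70% of its speed; a pose out of reach is approached as far as the arm can. A call with a number of a shift or a turn outside -1 to 1 is refused whole. A call with a gripper value outside its range is refused whole. The fingers move at their own pace and stop on an object; the grip force is fixed at half the most. Time passes only in rows, so rows that repeat a pose let the fingers close. It gives the time, the measured TCP pose, the force, the opening and the grip force at its end, in the units of the state.
- ctrl.read_state(): the state, without advancing time (a new reading comes with each control period).
- eyes.get_image(name): name is "side" or "top"; returns the picture (400x640x3 uint8, red, green, blue); there is no depth.
- eyes.camera_model(name): a dict with "fovy" (degrees; the focal length in pixels is half the picture's height over the tangent of half this angle, whatever the lens; pixels are square), "cx", "cy" (the principal point, pixels), "eye" and "orientation" of the camera in the world. Camera axes: x right, y down, z forward; pixel columns grow to the right and rows downward; lengths in m; the calibration is good to about 2 mm. A picture is of the moment at which its call begins. camera_model takes no time and is no camera call.
- ctrl.close_job(): hands the job in; it is judged then, once.
Trained networks look in the newest picture that a camera, given by its name, has taken for a name from the list of things; names that differ only in an ending like _2 or _b are one class to them, and where a whole thing is asked for, a point or a joint stands for the part that bears it (a point fixed in the world has none). Each returns a list of dicts, best first, with "conf" (0 to 1); they miss things now and then, are a little off and sometimes report something else, mostly with a low value. They report only what shows in the picture. A call takes as long as a camera call. They do not tell look-alikes from the thing itself.
- eyes.search_frame(name, camera): "position" ([x, y, z] in m, in world coordinates, good to about 4 mm: the middle of the surface that is visible of it).
- eyes.regions_of(name, camera): "mask" (400x640 bool, what is visible of it).
The state is a dict: "time_s": time; "joint_pos": joint angles; "joint_velocities": joint speeds; "joint_efforts": joint torques, N m; "tcp_pos": TCP position; "tcp_rot": TCP orientation; "force": force on the tool from outside, world axes, zero at the start; "wrist_torque": the same for the moment, N m; "gripper_width": finger opening in m; "grip_force": force on a finger pad.
Only numpy, scipy, OpenCV 4.12 (cv2) and the standard library are available. Lean on these libraries where they do the work, as an engineer would, in place of code of your own. Each camera call takes 0.05 s, during which the arm holds its last target. There are 200 camera calls.

## Working session

There is one attempt and no reset: what is moved stays moved. The work goes in short steps, Python scripts to look and compute and a shell command to move; the robot and the scene stay as the last step left them, time stands still between calls to the robot, and variables do not carry over. Pictures are saved under pics/ and viewed, at most 10 in all, crops included, and the job is handed in when it is done.

```bash
mkdir -p pics; ls
cat > h.py <<'E'
import numpy as np, cv2
from rig import ctrl, eyes
from scipy.spatial.transform import Rotation as R
def cam(n):
    m=eyes.camera_model(n); f=200/np.tan(np.radians(m['fovy'])/2)
    q=m['orientation']; return f,m['cx'],m['cy'],np.array(m['eye']),R.from_quat([q[1],q[2],q[3],q[0]]).as_matrix()
def back(n,u,v,z):
    f,cx,cy,e,M=cam(n); d=M@np.array([(u-cx)/f,(v-cy)/f,1]); return e+d*(z-e[2])/d[2]
def proj(n,p):
    f,cx,cy,e,M=cam(n); c=M.T@(np.array(p)-e); return np.array([cx+f*c[0]/c[2],cy+f*c[1]/c[2]])
E
python3 - <<'E'
from h import *
for n in('top','side'):
    im=eyes.get_image(n); cv2.imwrite(f'pics/{n}0.png',im[...,::-1]); m=eyes.camera_model(n); print(n,m)
    for t in('carrier','tester','spindle_foot','slot_mid','pin_hole','level','cup','weight','bottle','mat'):
        print(t,[(round(d['conf'],2),np.round(d['position'],3).tolist(),np.round(proj(n,d['position'])).tolist()) for d in eyes.search_frame(t,n)][:5])
print(ctrl.read_state()['tcp_rot'],ctrl.hold_point_z,ctrl.read_state()['time_s'])
E
```

```text
pics
top {'fovy': 43.81706172596809, 'cx': 316.94262459182244, 'cy': 197.15253301626498, 'eye': array([ 0.348724  , -0.00672325,  1.33598336]), 'orientation': array([ 0.07504566, -0.69716524,  0.70904269, -0.0747478 ])}
carrier [(0.61, [0.501, -0.168, 0.009], [378.0, 245.0])]
tester [(0.92, [0.563, 0.228, 0.047], [227.0, 222.0]), (0.68, [0.773, 0.236, 0.042], [226.0, 146.0]), (0.59, [0.664, 0.456, 0.042], [143.0, 187.0])]
spindle_foot [(0.72, [0.664, 0.454, 0.046], [143.0, 186.0]), (0.71, [0.57, 0.227, 0.047], [228.0, 220.0]), (0.67, [0.776, 0.24, 0.047], [224.0, 145.0])]
slot_mid [(0.7, [0.567, 0.226, 0.046], [228.0, 221.0]), (0.7, [0.663, 0.454, 0.046], [143.0, 187.0]), (0.69, [0.776, 0.235, 0.046], [227.0, 145.0]), (0.17, [0.505, -0.167, 0.007], [377.0, 244.0])]
pin_hole [(0.87, [0.502, -0.169, 0.012], [378.0, 245.0])]
level [(0.78, [0.532, -0.416, 0.045], [473.0, 230.0])]
cup [(0.58, [0.752, 0.065, 0.013], [290.0, 156.0])]
weight [(0.66, [0.724, -0.06, 0.026], [335.0, 164.0])]
bottle [(0.87, [0.5, 0.419, 0.09], [148.0, 246.0])]
mat [(0.85, [0.55, -0.129, 0.003], [362.0, 228.0])]

[... 478 characters left out ...]
0]), (0.8, [0.669, 0.429, 0.042], [303.0, 143.0]), (0.75, [0.567, 0.203, 0.042], [286.0, 178.0])]
slot_mid [(0.94, [0.666, 0.428, 0.044], [302.0, 143.0]), (0.89, [0.569, 0.199, 0.045], [287.0, 178.0]), (0.62, [0.778, 0.206, 0.046], [352.0, 168.0])]
pin_hole []
level [(0.9, [0.53, -0.432, 0.036], [330.0, 345.0])]
cup [(0.73, [0.743, 0.052, 0.027], [356.0, 200.0]), (0.55, [0.727, -0.067, 0.024], [364.0, 225.0])]
weight [(0.63, [0.728, -0.069, 0.03], [365.0, 224.0])]
bottle [(0.66, [0.5, 0.408, 0.065], [255.0, 145.0])]
mat [(0.81, [0.553, -0.177, 0.008], [311.0, 268.0]), (0.47, [0.727, -0.067, 0.028], [365.0, 224.0])]
[-4.79962297e-05  9.90020395e-01  1.40924149e-01 -1.10499183e-05] -0.0187 1.1
```

Run:
```python
import cv2
a=cv2.imread('pics/top0.png')[100:280,100:420]; cv2.imwrite('pics/topc.png',cv2.resize(a,(800,450),interpolation=cv2.INTER_CUBIC))
a=cv2.imread('pics/side0.png')[100:320,220:420]; cv2.imwrite('pics/sidec.png',cv2.resize(a,(545,600),interpolation=cv2.INTER_CUBIC))
```

```text
(no output)
```

View pics/topc.png

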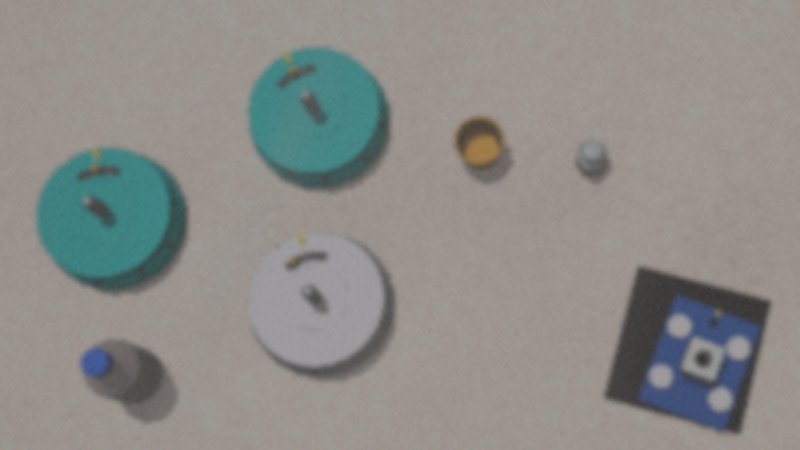

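View pics/sidec.png

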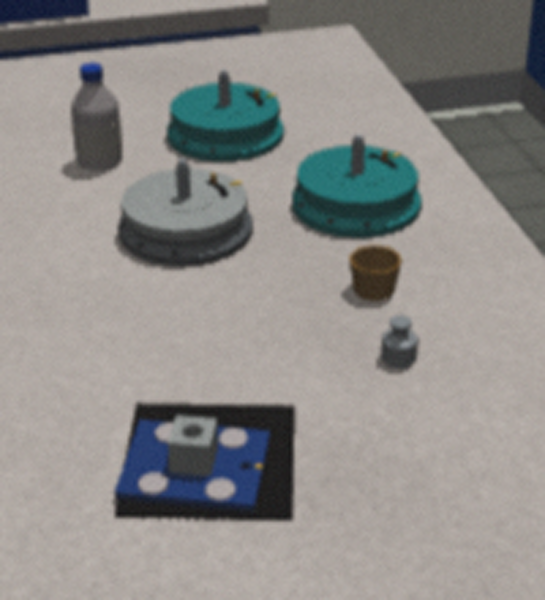

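The top picture shows the tester candidates at top px (227,146), (143,187) (both teal) and (227,222) (silver/aluminium turntable, grey foot). The silver one at (227,222) fits the description. Its pin is near (217,205), at the left end of the slot. The carrier is at (380,243), with its yellow dash up the picture at (387,225).

Run:
```python
from h import *
for n in('top','side'):
    a=np.mean([eyes.get_image(n).astype(float) for _ in range(10)],0); np.save(f'{n}.npy',a)
a=np.load('top.npy').astype(np.uint8)
c=np.vstack([cv2.resize(a[185:260,185:270],(680,600),interpolation=cv2.INTER_CUBIC)])
cv2.imwrite('pics/test.png',c[...,::-1])
hsv=cv2.cvtColor(a,cv2.COLOR_RGB2HSV)
# carrier
m=cv2.inRange(hsv,(100,110,40),(130,255,255)); m[:, :330]=0; m[:200]=0;m[300:]=0
pts=np.argwhere(m)[:,::-1]
k=np.array([back('top',u,v,0.012)[:2] for u,v in cv2.convexHull(pts.astype(np.float32))[:,0]])
r=cv2.minAreaRect((k*1000).astype(np.float32)); print('carrier rect',r)
ye=cv2.inRange(hsv,(18,110,90),(35,255,255)); n,l,s,ce=cv2.connectedComponentsWithStats(ye)
for i in range(1,n): 
    if s[i,4]>1: print('yel',ce[i],s[i,4],back('top',*ce[i],0.045)[:2],back('top',*ce[i],0.012)[:2])
b=cv2.inRange(hsv,(3,110,60),(17,255,255)); n,l,s,ce=cv2.connectedComponentsWithStats(b)
for i in range(1,n): 
    if s[i,4]>1: print('brass',ce[i],s[i,4],back('top',*ce[i],0.057)[:2])
```

```text
carrier rect ((501.9046630859375, -173.2663116455078), (91.98948669433594, 115.01712036132812), 68.04608917236328)
yel [293.15789474 159.13157895] 76 [0.73301558 0.05394835] [0.7428388  0.05549923]
yel [477.04 230.44] 25 [ 0.53066536 -0.42578055] [ 0.53531613 -0.43649245]
brass [288.43478261 157.82608696] 23 [0.73329716 0.06600298]
brass [298.33333333 157.33333333] 6 [0.73421122 0.03949578]
brass [292.64 162.28] 25 [0.72071885 0.05482551]
```

View pics/test.png

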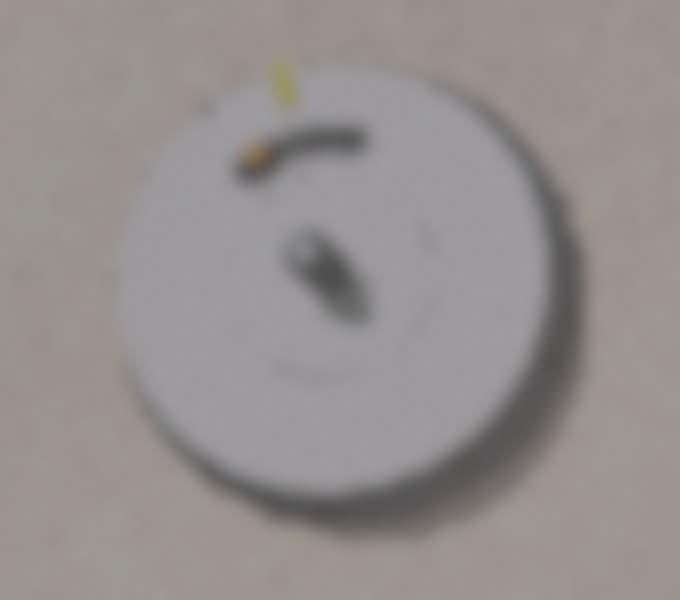

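The crop shows the silver turntable, circle centre about crop (336,280), i.e. px (226.6,219.6). The brass pin tip is at (256,155), i.e. px (216.6,204), near the left end of the slot, and the spindle nose is at about px (222.5,215). This is the described tester. Next come exact fits.

Run:
```python
from h import *
from scipy.optimize import least_squares
for n in('top','side'):
    a=np.load(n+'.npy'); g=cv2.GaussianBlur(a,(0,0),0.7); rb=g[...,0]-g[...,2]
    C0=np.array([.567,.228]); th=np.linspace(0,2*np.pi,181)[:-1]
    # radial edge of (R-B) and brightness
    rad=np.arange(.060,.086,.0005); P=[]
    for t in th:
        uv=np.array([proj(n,[C0[0]+r*np.cos(t),C0[1]+r*np.sin(t),.045]) for r in rad],np.float32)
        s=np.stack([cv2.remap(g[...,k].astype(np.float32),uv[:,:1],uv[:,1:],cv2.INTER_CUBIC)[:,0] for k in range(3)],1)
        d=np.linalg.norm(np.gradient(s,axis=0),axis=1); i=d.argmax()
        if d[i]>.3: P.append([C0[0]+rad[i]*np.cos(t),C0[1]+rad[i]*np.sin(t)])
    P=np.array(P); 
    for fixed in(1,0):
        f=lambda x:(np.hypot(*(P-x[:2]).T)-(.072 if fixed else x[2]))*1000
        s=least_squares(f,[*C0,.072],loss='soft_l1'); print(n,len(P),s.x,np.median(abs(s.fun)))
print('nose',back('top',222.4,214.9,.093)[:2],'pin',back('top',216.6,203.9,.057)[:2],'yel',back('top',220.2,195.6,.045)[:2])
# carrier: plate corners and hub via model fit in metric images
a=np.load('top.npy'); 
def rect(n,c,z,sz=.16,px=.0005):
    N=int(sz/px); x=np.arange(N)*px-sz/2
    f,cx,cy,e,M=cam(n); X,Y=np.meshgrid(c[0]+x,c[1]+x); d=np.stack([X,Y,np.full_like(X,z)],-1)-e; q=d@M
    return cv2.remap(a.astype(np.float32),(cx+f*q[...,0]/q[...,2]).astype(np.float32),(cy+f*q[...,1]/q[...,2]).astype(np.float32),cv2.INTER_CUBIC)
for n in('top','side'):
  a=np.load(n+'.npy')
  g=rect(n,(.502,-.172),.012); m=((g[...,2]-g[...,0])>22).astype(np.uint8); 
  k=max(cv2.findContours(m,0,2)[0],key=cv2.contourArea); r=cv2.minAreaRect(cv2.convexHull(k))
  print(n,'plate',np.array(r[0])*.0005-.08+[.502,-.172],np.array(r[1])/2,r[2])
  np.clip(g,0,255).astype(np.uint8)
  h=rect(n,(.502,-.172),.046)
  cv2.imwrite(f'pics/car_{n}.png',np.hstack([np.clip(x,0,255).astype(np.uint8)[...,::-1] for x in(g,h)]))
```

```text
Traceback (most recent call last):
  File "h.py", line 10, in proj
    f,cx,cy,e,M=cam(n); c=M.T@(np.array(p)-e); return np.array([cx+f*c[0]/c[2],cy+f*c[1]/c[2]])
                ~~~^^^
  File "h.py", line 5, in cam
    m=eyes.camera_model(n); f=200/np.tan(np.radians(m['fovy'])/2)
ValueError: time passes only in moves, steps and waits
```

```bash
sed -i 's/^def cam/import functools\n@functools.lru_cache\ndef cam/' h.py
cat > fit.py <<'E'
from h import *
from scipy.optimize import least_squares
def main():
  for n in('top','side'):
    a=np.load(n+'.npy'); g=cv2.GaussianBlur(a,(0,0),0.7)
    C0=np.array([.567,.228]); th=np.linspace(0,2*np.pi,181)[:-1]
    rad=np.arange(.060,.086,.0005); P=[]
    for t in th:
        uv=np.array([proj(n,[C0[0]+r*np.cos(t),C0[1]+r*np.sin(t),.045]) for r in rad],np.float32)
        s=np.stack([cv2.remap(g[...,k].astype(np.float32),uv[:,:1],uv[:,1:],cv2.INTER_CUBIC)[:,0] for k in range(3)],1)
        d=np.linalg.norm(np.gradient(s,axis=0),axis=1); i=d.argmax()
        if d[i]>.3: P.append([C0[0]+rad[i]*np.cos(t),C0[1]+rad[i]*np.sin(t)])
    P=np.array(P); 
    for fixed in(1,0):
        f=lambda x:(np.hypot(*(P-x[:2]).T)-(.072 if fixed else x[2]))*1000
        s=least_squares(f,[*C0,.072],loss='soft_l1'); print(n,len(P),s.x,np.median(abs(s.fun)))
  print('nose',back('top',222.4,214.9,.093)[:2],'pin',back('top',216.6,203.9,.057)[:2],'yel',back('top',220.2,195.6,.045)[:2])
def rect(a,n,c,z,sz=.16,px=.0005):
    N=int(sz/px); x=np.arange(N)*px-sz/2
    f,cx,cy,e,M=cam(n); X,Y=np.meshgrid(c[0]+x,c[1]+x); d=np.stack([X,Y,np.full_like(X,z)],-1)-e; q=d@M
    return cv2.remap(a.astype(np.float32),(cx+f*q[...,0]/q[...,2]).astype(np.float32),(cy+f*q[...,1]/q[...,2]).astype(np.float32),cv2.INTER_CUBIC)
if __name__=='__main__':
  main()
  for n in('top','side'):
    a=np.load(n+'.npy')
    g=rect(a,n,(.502,-.172),.012); m=((g[...,2]-g[...,0])>22).astype(np.uint8); 
    k=max(cv2.findContours(m,0,2)[0],key=cv2.contourArea); r=cv2.minAreaRect(cv2.convexHull(k))
    print(n,'plate',np.array(r[0])*.0005-.08+[.502,-.172],np.array(r[1])/2,r[2])
    h=rect(a,n,(.502,-.172),.046)
    cv2.imwrite(f'pics/car_{n}.png',np.hstack([np.clip(x,0,255).astype(np.uint8)[...,::-1] for x in(g,h)]))
E
python3 fit.py
```

```text
top 180 [0.57117331 0.23151838 0.072     ] 1.439994034885185
top 180 [0.57055797 0.23087867 0.07019683] 0.8272548582408599
side 180 [0.57368361 0.23051544 0.072     ] 2.4146991341279236
side 180 [0.57294461 0.23020017 0.07094184] 2.4424377981724157
nose [0.5745948  0.23226633] pin [0.61071775 0.25509957] yel [0.63553168 0.24856444]
top plate [ 0.50219063 -0.17297176] [ 98.69257355 122.74277496] 67.92471313476562
side plate [ 0.50513055 -0.1734671 ] [103.92350006 122.82920074] 67.89054870605469
```

View pics/car_top.png

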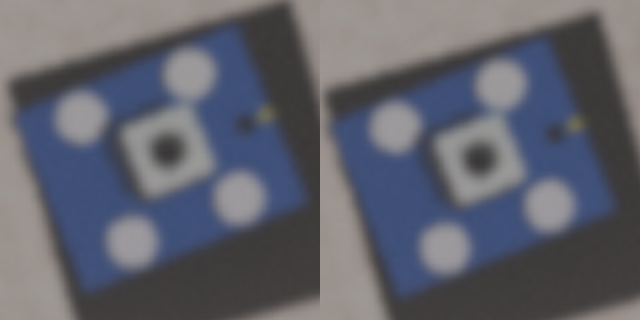

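The carrier is at (0.503,-0.173), yaw -22°. The plate measures 99x123 mm against 96x120, which is fine. The tester is at (0.572,0.231), and the pin is at 32° with radius 45.6 mm, against the stated 46. I'll move above the carrier with the fingers closing along the carrier's x.

```bash
cat > go.py <<'E'
import sys
from h import *
def plan(x,y,z,yaw):
    s=ctrl.read_state(); p=np.array(s['tcp_pos']); q=s['tcp_rot']; A=R.from_quat([q[1],q[2],q[3],q[0]])
    T=R.from_euler('z',yaw,degrees=True)*R.from_euler('x',180,degrees=True)
    rv=np.degrees((A.inv()*T).as_rotvec())/90; d=A.as_matrix().T@(np.array([x,y,z])-p)/.5
    ax=A.as_matrix()[:,0]
    print('turn',np.round(rv,4),'shift',np.round(d,4),'dist',np.linalg.norm(d)*.5,'| now',np.round(p,4),'yaw',round(np.degrees(np.arctan2(ax[1],ax[0])),2),'j',np.round(s['joint_pos'],2),'F',np.round(s['force'],1),'t',s['time_s'])
if __name__=='__main__': plan(*map(float,sys.argv[1:]))
E
python3 go.py .503 -.173 .14 67.9
```

```text
turn [-0.     -0.     -0.5744] shift [ 0.8695 -0.6869  0.1826] dist 0.5614960882208334 | now [ 0.1814 -0.6241  0.2312] yaw 16.21 j [ 1.19  0.38  0.04  1.6  -0.02  1.16 -0.05] F [-0.4  0.7  0.4] t 2.1
```

```bash
python3 -m inch '[[[0,0,-0.5744],[0.8695,-0.6869,0.1],-1],[[0,0,-0.5744],[0.8695,-0.6869,0.1],-1],[[0,0,-0.5744],[0.8695,-0.6869,0.1],-1],[[0,0,-0.5744],[0.8695,-0.6869,0.1],-1],[[0,0,-0.5744],[0.8695,-0.6869,0.1],-1],[[0,0,-0.5744],[0.8695,-0.6869,0.1],-1],[[0,0,-0.5744],[0.8695,-0.6869,0.1],-1],[[0,0,-0.5744],[0.8695,-0.6869,0.1],-1],[[0,0,-0.5744],[0.8695,-0.6869,0.1],-1],[[0,0,-0.5744],[0.8695,-0.6869,0.1],-1]]'; python3 go.py .503 -.173 .10 67.9
```

```text
time_s: 2.93
tcp_pos: [0.4232, -0.2848, 0.1942]
tcp_rot: [0.001, 0.83, 0.558, 0.0]
force: [0.7, -1.0, -0.3]
gripper_width: 0.0855
grip_force: 0.0
turn [ 0.0007  0.0003 -0.0003] shift [0.2673 0.0635 0.1883] dist 0.1665241677832525 | now [ 0.4232 -0.2848  0.1942] yaw 67.88 j [ 0.81  0.18 -0.33  1.95  0.07  1.02  0.07] F [ 0.7 -1.  -0.3] t 2.9333
```

```bash
python3 -m inch '[[[0,0,0],[0.2673,0.0635,0.1883],-1],[[0,0,0],[0.2673,0.0635,0.1883],-1],[[0,0,0],[0.2673,0.0635,0.1883],-1],[[0,0,0],[0.2673,0.0635,0.1883],-1],[[0,0,0],[0.2673,0.0635,0.1883],-1],[[0,0,0],[0.2673,0.0635,0.1883],-1],[[0,0,0],[0.2673,0.0635,0.1883],-1]]' ; python3 go.py .503 -.173 .018 67.9
python3 - <<'E'
from h import *
for n in('top','side'): cv2.imwrite(f'pics/{n}1.png',eyes.get_image(n)[...,::-1])
b=cv2.imread('pics/side1.png')[150:350,200:440]; cv2.imwrite('pics/hov.png',cv2.resize(b,(720,600),interpolation=cv2.INTER_CUBIC))
E
```

```text
time_s: 3.52
tcp_pos: [0.502, -0.1749, 0.0997]
tcp_rot: [0.0, 0.829, 0.559, -0.0]
force: [0.7, -0.0, 0.8]
gripper_width: 0.0855
grip_force: 0.0
turn [-0.0001  0.0004  0.0002] shift [0.0044 0.0006 0.1634] dist 0.08173811809812569 | now [ 0.502  -0.1749  0.0997] yaw 67.92 j [ 0.6   0.35 -0.39  1.97  0.18  0.85 -0.27] F [ 0.7 -0.   0.8] t 3.5167
```

View pics/hov.png

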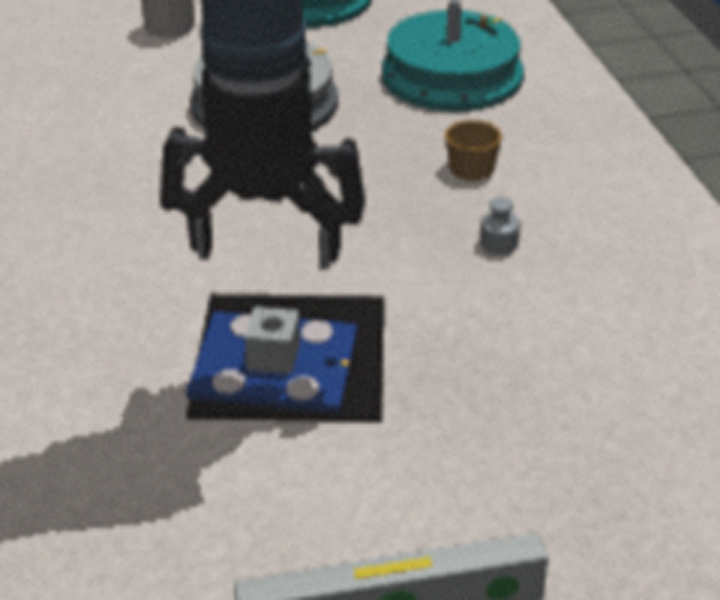

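The open fingers straddle the hub (hub at crop (272,335), fingers at (200,250) and (328,260)), so I'll descend and close.

```bash
python3 -m inch '[[[0,0,0],[0.004,0.0006,0.05],-1],[[0,0,0],[0.004,0.0006,0.10],-1],[[0,0,0],[0.004,0.0006,0.14],-1],[[0,0,0],[0.004,0.0006,0.1634],-1],[[0,0,0],[0.004,0.0006,0.1634],-1],[[0,0,0],[0.004,0.0006,0.1634],1],[[0,0,0],[0.004,0.0006,0.1634],1],[[0,0,0],[0.004,0.0006,0.1634],1],[[0,0,0],[0.004,0.0006,0.1634],1],[[0,0,0],[0.004,0.0006,0.1634],1]]' ; python3 go.py .503 -.173 .10 67.9
```

```text
time_s: 4.45
tcp_pos: [0.5048, -0.1732, 0.0196]
tcp_rot: [0.002, 0.83, 0.558, 0.001]
force: [-0.0, 0.1, 3.6]
gripper_width: 0.0354
grip_force: 63.0
turn [ 0.0024 -0.0001 -0.    ] shift [-0.0009 -0.0028 -0.1608] dist 0.08042090920891827 | now [ 0.5048 -0.1732  0.0196] yaw 67.9 j [ 0.55  0.49 -0.35  2.    0.25  0.69 -0.34] F [-0.   0.1  3.6] t 4.45
```

```bash
python3 -m inch '[[[0,0,0],[0,0,-0.03],1],[[0,0,0],[0,0,-0.08],1],[[0,0,0],[0,0,-0.14],1],[[0,0,0],[0,0,-0.2],1],[[0,0,0],[0,0,-0.26],1],[[0,0,0],[0,0,-0.3],1],[[0,0,0],[0,0,-0.3],1],[[0,0,0],[0,0,-0.3],1]]' ; python3 go.py .572 .231 .17 122
python3 - <<'E'
from fit import *
s=ctrl.read_state(); t=s['tcp_pos']; z=t[2]-.0156+.008; c=t[:2]
for n in('top','side'):
    a=np.mean([eyes.get_image(n).astype(float) for _ in range(6)],0); np.save(n+'_l.npy',a)
    g=rect(a,n,c,z); m=((g[...,2]-g[...,0])>22).astype(np.uint8)
    k=max(cv2.findContours(m,0,2)[0],key=cv2.contourArea); r=cv2.minAreaRect(cv2.convexHull(k))
    print(n,c,np.array(r[0])*.5-80,np.array(r[1])/2,r[2])
    cv2.imwrite(f'pics/l_{n}.png',np.clip(g,0,255).astype(np.uint8)[...,::-1])
cv2.imwrite('pics/lift.png',np.hstack([cv2.imread(f'pics/l_{n}.png') for n in('top','side')]))
E
```

```text
time_s: 5.12
tcp_pos: [0.5033, -0.1728, 0.1685]
tcp_rot: [0.001, 0.829, 0.559, 0.0]
force: [-0.3, -0.6, -3.5]
gripper_width: 0.0351
grip_force: 62.4
turn [ 0.0011  0.0008 -0.601 ] shift [ 0.7999 -0.1764 -0.0035] dist 0.40957425331542424 | now [ 0.5033 -0.1728  0.1685] yaw 67.91 j [ 0.62  0.26 -0.41  1.92  0.13  0.98 -0.24] F [-0.3 -0.6 -3.5] t 5.1167
top [ 0.50330233 -0.17276918] [-17.2686348   18.79826355] [75.88632965 86.37930298] 68.09129333496094
side [ 0.50330233 -0.17276918] [-1.17381287 -3.45783997] [102.31291199 121.10562134] 67.61986541748047
```

View pics/lift.png

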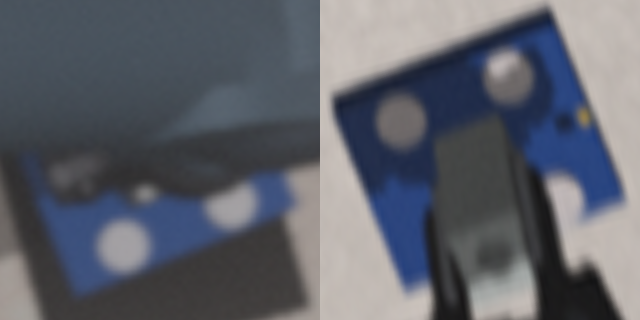

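The carrier hangs level, centred on the tool to within about 1-2 mm (right-hand view: long side 121 mm, yaw -22°, hole at (565,122)). I'll carry it above the spindle.

```bash
python3 -m inch '[[[0,0,-0.06],[0.06,-0.0132,-0.003],1],[[0,0,-0.12],[0.14,-0.0309,-0.003],1],[[0,0,-0.19],[0.22,-0.0485,-0.003],1],[[0,0,-0.26],[0.3,-0.0662,-0.003],1],[[0,0,-0.33],[0.38,-0.0838,-0.003],1],[[0,0,-0.4],[0.46,-0.1014,-0.003],1],[[0,0,-0.47],[0.54,-0.1191,-0.003],1],[[0,0,-0.54],[0.62,-0.1367,-0.003],1],[[0,0,-0.6],[0.7,-0.1544,-0.003],1],[[0,0,-0.601],[0.75,-0.1654,-0.003],1]]' ; python3 go.py .572 .231 .17 122
```

```text
time_s: 6.55
tcp_pos: [0.5672, 0.212, 0.1702]
tcp_rot: [-0.001, 0.482, 0.876, 0.002]
force: [1.3, 1.2, -2.4]
gripper_width: 0.035
grip_force: 62.2
turn [ 0.0022 -0.0022  0.0046] shift [0.0269 0.0284 0.0005] dist 0.01954941280592942 | now [0.5672 0.212  0.1702] yaw 122.42 j [ 0.14  0.45 -0.71  1.74  0.33  1.07 -0.11] F [ 1.3  1.2 -2.4] t 6.55
```

```bash
python3 -m inch '[[[0.002,-0.002,0.0046],[0.0269,0.0284,0],1],[[0.002,-0.002,0.0046],[0.0269,0.0284,0.04],1],[[0.002,-0.002,0.0046],[0.0269,0.0284,0.08],1],[[0.002,-0.002,0.0046],[0.0269,0.0284,0.105],1],[[0.002,-0.002,0.0046],[0.0269,0.0284,0.105],1],[[0.002,-0.002,0.0046],[0.0269,0.0284,0.105],1]]' ; python3 go.py .572 .231 .11 122
python3 - <<'E'
from fit import *
s=ctrl.read_state(); t=s['tcp_pos']; z=t[2]-.0156+.008; c=np.array(t[:2])
a=np.mean([eyes.get_image('side').astype(float) for _ in range(8)],0); np.save('side_h.npy',a)
g=rect(a,'side',c,z); b=np.load('side.npy'); h=rect(b,'side',c,.093,.12,.000375); k=rect(b,'side',c,.045)
im=np.hstack([g,h[:320,:320],k]); im=np.clip(im,0,255).astype(np.uint8)
cv2.imwrite('pics/hover.png',cv2.resize(im,(800,267))[...,::-1])
E
```

```text
time_s: 7.05
tcp_pos: [0.5719, 0.2237, 0.1159]
tcp_rot: [-0.0, 0.489, 0.873, -0.003]
force: [0.1, -0.3, -2.8]
gripper_width: 0.0349
grip_force: 62.2
turn [-0.0036  0.0019 -0.0054] shift [0.0124 0.008  0.0118] dist 0.009443203592825652 | now [0.5719 0.2237 0.1159] yaw 121.51 j [ 0.08  0.54 -0.67  1.75  0.39  1.   -0.18] F [ 0.1 -0.3 -2.8] t 7.05
```

View pics/hover.png

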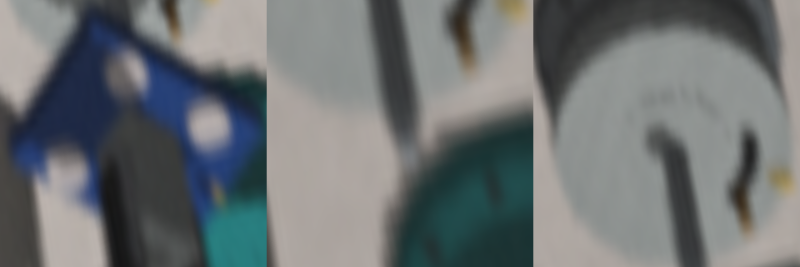

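The side view is too oblique here (about 6 mm per pixel along y) to refine the position. I'll trust the top-camera fit (0.572,0.231) and feel from there. First I'll check the settled pose.

```bash
python3 go.py .572 .231 .11 122
python3 - <<'E'
from h import *
s=ctrl.read_state();print(s['joint_velocities'],s['wrist_torque'])
E
```

```text
turn [-0.0011  0.0023 -0.0049] shift [0.0113 0.0048 0.0157] dist 0.009960413509609248 | now [0.5729 0.225  0.1179] yaw 121.56 j [ 0.08  0.53 -0.67  1.75  0.39  1.   -0.18] F [-0.1  0.3 -3.4] t 7.45
[-0.00136222  0.00403946  0.00354531  0.00485123  0.00171549  0.00067289
  0.00192578] [ 0.02586165  0.01600209 -0.01836569]
```

```bash
python3 -m inch '[[[0,0.002,-0.005],[0.0113,0.0048,0],1],[[0,0.002,-0.005],[0.0113,0.0048,0.008],1],[[0,0.002,-0.005],[0.0113,0.0048,0.014],1],[[0,0.002,-0.005],[0.0113,0.0048,0.014],1],[[0,0.002,-0.005],[0.0113,0.0048,0.014],1],[[0,0.002,-0.005],[0.0113,0.0048,0.014],1]]' ; python3 go.py .572 .231 .10 122
```

```text
time_s: 7.95
tcp_pos: [0.5714, 0.2307, 0.1097]
tcp_rot: [-0.001, 0.485, 0.875, -0.002]
force: [0.1, -0.3, -2.7]
gripper_width: 0.0352
grip_force: 62.2
turn [-0.0023 -0.      0.0003] shift [-0.0002  0.0014  0.0194] dist 0.009709327040116386 | now [0.5714 0.2307 0.1097] yaw 122.02 j [ 0.07  0.55 -0.67  1.75  0.4   0.99 -0.19] F [ 0.1 -0.3 -2.7] t 7.95
```

Now down over the nose in small steps, watching the force.

```bash
python3 -m inch '[[[0,0,0],[0,0,0.004],1],[[0,0,0],[0,0,0.008],1],[[0,0,0],[0,0,0.012],1],[[0,0,0],[0,0,0.012],1],[[0,0,0],[0,0,0.012],1],[[0,0,0],[0,0,0.012],1]]' ; python3 go.py .572 .231 .10 122
```

```text
time_s: 8.45
tcp_pos: [0.572, 0.231, 0.1041]
tcp_rot: [-0.0, 0.485, 0.875, -0.001]
force: [1.3, 0.4, -3.4]
gripper_width: 0.0349
grip_force: 62.4
turn [-0.0013  0.      0.0002] shift [-0.0001  0.      0.0083] dist 0.004142032567219373 | now [0.572  0.231  0.1041] yaw 122.02 j [ 0.07  0.55 -0.66  1.75  0.4   0.98 -0.19] F [ 1.3  0.4 -3.4] t 8.45
```

```bash
python3 -m inch '[[[0,0,0],[0,0,0.003],1],[[0,0,0],[0,0,0.006],1],[[0,0,0],[0,0,0.006],1],[[0,0,0],[0,0,0.006],1]]' ; python3 -m inch '[[[0,0,0],[0,0,0.002],1],[[0,0,0],[0,0,0.004],1],[[0,0,0],[0,0,0.006],1],[[0,0,0],[0,0,0.006],1],[[0,0,0],[0,0,0.006],1]]'
```

```text
time_s: 8.78
tcp_pos: [0.5728, 0.2315, 0.1017]
tcp_rot: [0.0, 0.485, 0.875, -0.0]
force: [3.9, 0.7, -1.5]
gripper_width: 0.035
grip_force: 62.6
time_s: 9.2
tcp_pos: [0.5737, 0.2318, 0.0994]
tcp_rot: [0.001, 0.485, 0.875, 0.001]
force: [4.9, 2.3, 3.3]
gripper_width: 0.0352
grip_force: 63.1
```

```bash
python3 -m inch '[[[0,0,0],[0,0.003,0],1],[[0,0,0],[0,0.005,0],1],[[0,0,0],[0,0.005,0],1],[[0,0,0],[0,0.005,0],1]]'; python3 -m inch '[[[0,0,0],[0,0,0.003],1],[[0,0,0],[0,0,0.006],1],[[0,0,0],[0,0,0.006],1],[[0,0,0],[0,0,0.006],1]]'
```

```text
time_s: 9.53
tcp_pos: [0.5745, 0.2322, 0.0978]
tcp_rot: [-0.0, 0.485, 0.875, -0.001]
force: [5.9, 2.0, 0.2]
gripper_width: 0.0348
grip_force: 62.6
time_s: 9.87
tcp_pos: [0.5747, 0.2322, 0.0945]
tcp_rot: [-0.0, 0.485, 0.875, -0.0]
force: [6.0, 1.4, -1.6]
gripper_width: 0.035
grip_force: 62.7
```

```bash
python3 -m inch '[[[0,0,0],[-0.001,0.002,0],1],[[0,0,0],[-0.0015,0.004,0],1],[[0,0,0],[-0.0015,0.004,0],1],[[0,0,0],[-0.0015,0.004,0],1]]'; python3 -m inch '[[[0,0,0],[0,0,0.003],1],[[0,0,0],[0,0,0.006],1],[[0,0,0],[0,0,0.006],1],[[0,0,0],[0,0,0.006],1]]'
```

```text
time_s: 10.2
tcp_pos: [0.5748, 0.2322, 0.0939]
tcp_rot: [-0.001, 0.485, 0.875, -0.002]
force: [4.7, 1.7, -2.9]
gripper_width: 0.0356
grip_force: 62.4
time_s: 10.53
tcp_pos: [0.5749, 0.2322, 0.0911]
tcp_rot: [-0.001, 0.485, 0.875, -0.002]
force: [3.8, 0.5, -4.5]
gripper_width: 0.0349
grip_force: 62.2
```

```bash
python3 -m inch '[[[0,0,0],[-0.001,0.003,0.004],1],[[0,0,0],[-0.001,0.003,0.008],1],[[0,0,0],[-0.001,0.003,0.012],1],[[0,0,0],[-0.001,0.003,0.016],1],[[0,0,0],[-0.001,0.003,0.02],1],[[0,0,0],[-0.001,0.003,0.024],1],[[0,0,0],[-0.001,0.003,0.024],1],[[0,0,0],[-0.001,0.003,0.024],1],[[0,0,0],[-0.001,0.003,0.024],1]]'; python3 go.py .575 .2322 .075 122
```

```text
time_s: 11.28
tcp_pos: [0.5766, 0.2326, 0.0797]
tcp_rot: [-0.001, 0.485, 0.875, -0.002]
force: [-0.7, -0.3, -3.4]
gripper_width: 0.0351
grip_force: 62.2
turn [-0.0029 -0.0001  0.0003] shift [ 0.0009 -0.0031  0.0093] dist 0.004931951768074897 | now [0.5766 0.2326 0.0797] yaw 122.02 j [ 0.05  0.59 -0.64  1.75  0.43  0.95 -0.21] F [-0.7 -0.3 -3.4] t 11.2833
```

The plate is threaded. I'll go on down past the pin-tip level (TCP ≈ 0.0726), feeling for contact.

```bash
python3 -m inch '[[[0,0,0],[0.0005,-0.0015,0.004],1],[[0,0,0],[0.0005,-0.0015,0.008],1],[[0,0,0],[0.0005,-0.0015,0.012],1],[[0,0,0],[0.0005,-0.0015,0.012],1],[[0,0,0],[0.0005,-0.0015,0.012],1],[[0,0,0],[0.0005,-0.0015,0.012],1]]';python3 -m inch '[[[0,0,0],[0,0,0.002],1],[[0,0,0],[0,0,0.004],1],[[0,0,0],[0,0,0.006],1],[[0,0,0],[0,0,0.006],1],[[0,0,0],[0,0,0.006],1],[[0,0,0],[0,0,0.006],1]]'
```

```text
time_s: 11.78
tcp_pos: [0.5764, 0.2327, 0.0739]
tcp_rot: [-0.001, 0.485, 0.875, -0.001]
force: [-0.3, -0.3, -3.5]
gripper_width: 0.0352
grip_force: 62.2
time_s: 12.28
tcp_pos: [0.5764, 0.2327, 0.0709]
tcp_rot: [-0.001, 0.485, 0.875, -0.001]
force: [-0.5, -1.0, -3.0]
gripper_width: 0.0348
grip_force: 62.2
```

```bash
python3 -m inch '[[[0,0,0],[0,0,0.002],1],[[0,0,0],[0,0,0.004],1],[[0,0,0],[0,0,0.004],1],[[0,0,0],[0,0,0.004],1]]';python3 -m inch '[[[0,0,0],[0,0,0.002],1],[[0,0,0],[0,0,0.004],1],[[0,0,0],[0,0,0.004],1],[[0,0,0],[0,0,0.004],1]]'
```

```text
time_s: 12.62
tcp_pos: [0.5763, 0.2327, 0.0688]
tcp_rot: [-0.001, 0.485, 0.875, -0.001]
force: [-0.6, -0.0, -4.0]
gripper_width: 0.0346
grip_force: 62.2
time_s: 12.95
tcp_pos: [0.5764, 0.2327, 0.0668]
tcp_rot: [-0.001, 0.485, 0.875, -0.001]
force: [0.1, 0.1, -3.7]
gripper_width: 0.0352
grip_force: 62.2
```

There's no contact 6 mm below the pin's tip level, so the pin has entered. On to the turntable, slowly.

```bash
python3 -m inch '[[[0,0,0],[0,0,0.002],1],[[0,0,0],[0,0,0.004],1],[[0,0,0],[0,0,0.006],1],[[0,0,0],[0,0,0.008],1],[[0,0,0],[0,0,0.008],1],[[0,0,0],[0,0,0.008],1],[[0,0,0],[0,0,0.008],1]]';python3 -m inch '[[[0,0,0],[0,0,0.002],1],[[0,0,0],[0,0,0.004],1],[[0,0,0],[0,0,0.004],1],[[0,0,0],[0,0,0.004],1],[[0,0,0],[0,0,0.004],1]]'
```

```text
time_s: 13.53
tcp_pos: [0.5763, 0.2327, 0.0629]
tcp_rot: [-0.001, 0.485, 0.875, -0.001]
force: [-0.1, 0.4, -2.2]
gripper_width: 0.0348
grip_force: 62.2
time_s: 13.95
tcp_pos: [0.5763, 0.2327, 0.0609]
tcp_rot: [-0.001, 0.485, 0.875, -0.001]
force: [0.3, -0.1, -3.6]
gripper_width: 0.0352
grip_force: 62.1
```

```bash
python3 -m inch '[[[0,0,0],[0,0,0.001],1],[[0,0,0],[0,0,0.002],1],[[0,0,0],[0,0,0.002],1],[[0,0,0],[0,0,0.002],1]]';python3 -m inch '[[[0,0,0],[0,0,0.001],1],[[0,0,0],[0,0,0.002],1],[[0,0,0],[0,0,0.002],1],[[0,0,0],[0,0,0.002],1]]'
```

```text
time_s: 14.28
tcp_pos: [0.5763, 0.2328, 0.0608]
tcp_rot: [-0.001, 0.485, 0.875, -0.002]
force: [-4.4, -1.2, 4.7]
gripper_width: 0.0352
grip_force: 63.2
time_s: 14.62
tcp_pos: [0.5763, 0.2327, 0.0607]
tcp_rot: [-0.0, 0.485, 0.875, -0.002]
force: [-5.4, -4.0, 9.8]
gripper_width: 0.0352
grip_force: 63.9
```

The plate meets the turntable at the predicted home height (0.0607 against 0.0606). I'll release partly, then back off straight up.

```bash
python3 -m inch '[[[0,0,0],[0,0,-0.002],0],[[0,0,0],[0,0,-0.002],-0.2],[[0,0,0],[0,0,-0.002],-0.4],[[0,0,0],[0,0,-0.002],-0.4],[[0,0,0],[0,0,-0.002],-0.4],[[0,0,0],[0,0,-0.002],-0.4]]';python3 -m inch '[[[0,0,0],[0,0,-0.01],-0.4],[[0,0,0],[0,0,-0.04],-0.4],[[0,0,0],[0,0,-0.08],-0.4],[[0,0,0],[0,0,-0.14],-0.4],[[0,0,0],[0,0,-0.2],-0.4],[[0,0,0],[0,0,-0.26],-0.4],[[0,0,0],[0,0,-0.3],-0.4],[[0,0,0],[0,0,-0.3],-0.4]]'
python3 -m inch '[[[0,0,0],[-0.1,-0.02,0],-0.4],[[0,0,0],[-0.2,-0.04,0],-0.4],[[0,0,0],[-0.28,-0.06,0],-0.4],[[0,0,0],[-0.36,-0.08,0],-0.4],[[0,0,0],[-0.44,-0.1,0],-0.4],[[0,0,0],[-0.44,-0.1,0],-0.4],[[0,0,0],[-0.44,-0.1,0],-0.4]]'
python3 - <<'E'
from fit import *
a=eyes.get_image('top'); b=eyes.get_image('side')
im=np.hstack([cv2.resize(a[180:260,185:270],(400,376),interpolation=cv2.INTER_CUBIC),cv2.resize(b[130:210,240:325],(400,376),interpolation=cv2.INTER_CUBIC)])
cv2.imwrite('pics/fin.png',im[...,::-1])
E
```

```text
time_s: 15.12
tcp_pos: [0.5765, 0.2329, 0.0598]
tcp_rot: [-0.001, 0.485, 0.875, -0.001]
force: [0.5, 0.8, 0.2]
gripper_width: 0.0598
grip_force: 0.0
time_s: 15.78
tcp_pos: [0.5802, 0.2357, 0.2179]
tcp_rot: [0.003, 0.484, 0.875, 0.004]
force: [0.6, 0.6, 1.1]
gripper_width: 0.0601
grip_force: 0.0
time_s: 16.37
tcp_pos: [0.6526, 0.0099, 0.2097]
tcp_rot: [0.001, 0.49, 0.872, -0.003]
force: [0.8, -1.1, 0.2]
gripper_width: 0.0597
grip_force: 0.0
```

View pics/fin.png

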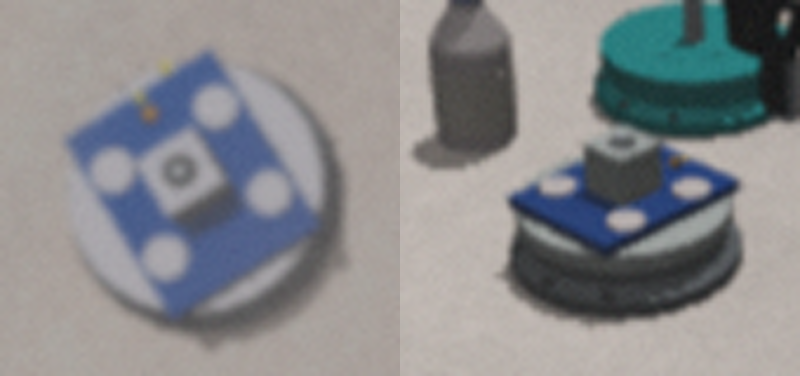

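The carrier lies flat on the silver turntable. The spindle shows in the hub bore at (180,172), and the brass pin shows through its hole at (150,113). The gripper is clear, so I'm handing in.

```bash
python3 -c "
from rig import ctrl
print(ctrl.close_job())"
```

```text
the job is handed in; nothing more can be done
None
```

The carrier lies flat and released on the silver turntable, spindle through the bore and pin through its hole; the arm did not go near the level, cup, weight or bottle, and the job is handed in (no verdict was returned).

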